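# Release the spool with the jog lever and sweep the kit into the packing bay

## Robot

A 6-joint arm with a two-finger parallel gripper is mounted at the origin on the work surface. World frame = base frame: x ahead of the robot, y to its left, z up, the work surface at z = 0. Lengths are in m, angles in rad, forces in N, time in s.
With the tool pointing down it reaches from about 0.35 to 0.875 m from the base axis. Payload 15.5 kg.
Tool frame: the origin (TCP) lies midway between the tips of the shut fingers; the grasp point (between the pads) lies 19 mm behind it; z points along the fingers, y is the direction in which the jaws open and shut (so a half turn about z gives the same grasp; the last joint's range is limited). The gripper opens to 85 mm and grips with 20 to 120 N. Pads are 22 mm wide; open, the fingers measure 114 mm over their backs; the gripper's body (76 mm by 85 mm) begins 54 mm behind the grasp point. The pads swing forward as they close: fully open they stand 13 mm farther back than shut.
Start: joints at [1.113, 0.494, 1.345, -0, 1.302, -0.096], TCP at [0.222, 0.584, 0.231] pointing down, gripper open.
Joint ranges: [-2.91, 2.91], [-0.82, 2.16], [0.22, 2.67], [-1.22, 4.37], [0.12, 2.79], [-3.08, 3.08]. Speed limits (rad/s): [1.89, 1.89, 2.57, 3.01, 3.01, 3.01].

## Interface

Orientations are given as a rotation vector (axis times angle).
In Python, from station import manip gives the robot as it stands. The module is installed in compiled form; this text tells all that it offers.
- The arm moves only by the tool apply_moves, never from a script. Its argument "steps" is a list of rows, each a list of 7 numbers: the turn, a rotation vector about the tool's x, y, z in rad, then the shift along the tool's x, y, z in mm, then the finger opening in mm, from 0 to 85.4. In form: [[rx, ry, rz, dx, dy, dz, grip], ...]. A call has 1 to 12 rows; each row is the pose to reach, as a shift and turn from the pose measured when the call began, along the tool's axes at that moment; what a row does not reach only later rows make up. A row lasts 1/12 s, in which the tool goes at most 41.7 mm and 7.16 degrees, less where a joint would pass 70% of its speed; a pose out of reach is approached as far as the arm can. A call with a gripper value outside its range is refused whole. The fingers move at their own pace and stop on an object; "squeeze" is the grip in N (left out, the last holds). Time passes only in rows, so rows that repeat a pose let the fingers close. It gives the time, the measured TCP pose, the force and the opening at its end, in the units of the state.
- manip.observe(): the state, without advancing time (a new reading comes with each control period).
- manip.grab_frame(name): name is "scene" or "top" or "wrist"; returns a dict with "color" (480x640x3 uint8, red, green, blue), "fx", "fy", "cx", "cy" (pixels), "rvec" (rotation vector, rad) and "tvec" (3), from world to camera coordinates, as OpenCV has them; the wrist camera has in their place "tool_from_camera" (4x4, takes a point from camera to tool coordinates, whose origin is the TCP and whose axes are the flange's). Camera axes: x right, y down, z forward; pixel columns grow to the right and rows downward; lengths in m; the calibration is good to about 2 mm. A picture is of the moment at which its call begins: read the wrist's pose just before it. There is no depth.
- manip.finish_job(): hands the job in, once; it reports no verdict.
Trained networks look in a picture, given as the dict that the camera call returned (one of the last four; its "shot" number tells which), for a name from the list of things; names that differ only in an ending like _2 or _b are one class to them, and where a whole thing is asked for, a point or a joint stands for the part that bears it (a point fixed in the world has none). Each returns a list of dicts, best first, with "confidence" (0 to 1); they miss things now and then, are a little off and sometimes report something else, mostly with a low value. They report only what shows in the picture. A call takes as long as a camera call. They do not tell look-alikes from the thing itself.
- manip.regions_of(picture, thing): "region" (480x640 bool, what is visible of it).
- manip.landmark_of(picture, thing): "location" ([x, y, z] in m, in world coordinates, good to about 4 mm: a listed point, or the origin of a listed thing).
The state is a dict: "clock": time; "joint_positions": joint angles; "dq": joint speeds; "joint_efforts": joint torques, N m; "position": TCP position; "eef_rot": TCP orientation; "ft_force": force on the tool from outside, world axes, zero at the start; "torque": the same for the moment, N m; "width": finger opening in m.
Only numpy, scipy, OpenCV 4.12 (cv2) and the standard library are available. Lean on these libraries where they do the work, as an engineer would, in place of code of your own. Each camera call takes 0.05 s, during which the arm holds its last target.

## Task

Finish the kit: push the dispenser's sprung jog lever fully over towards the lane that holds the flanged spool, hold it there until the spool has rolled out into the trough, and let the lever spring back to centre. Then take the scraper by its handle and sweep the spool and the two ribbed combs along the trough until all three are fully inside the high-walled packing bay at its end, and leave the scraper standing upright there or on the bench. The parts are clean, so move them only with the scraper, never with the gripper or arm; the plain roller stays in its lane and the bottle and the jar stay where they are.

Things in the scene. Friction and masses are not known exactly. Their poses are not given: they have to be found in the camera images.
- dispenser: Fixed white and metal dispenser. Origin on the bench (z 0) under the middle of its trough's width; y runs along the trough, x points from the trough to the two lanes behind it. Trough: floor 4 mm above the bench, inner width 140 mm (x -70 to 70 mm), fence tops at 36 mm, +y end (y 271 mm) open, -y end is the packing bay.
- bay_mouth (a point): Middle of the packing bay's mouth, on the trough floor at dispenser x 0, y -120 mm (dark line; the walls rise to 64 mm here). The bay runs on from here to the inner face of its end wall at y -333 mm, 140 mm wide inside, open on top.
- lane_plus (a point): Middle of the +y lane at its stop bar (dispenser x 92, y 65 mm). Each lane is an open-topped ramp 74 mm wide falling at 20 degrees from x 215 to the trough at x 70 mm; side walls and middle spine 85, back wall 100 mm high. A low dark bar holds one part; it sinks when the lever is tilted to this lane (flush at 0.4 rad) and the part rolls into the trough by itself in about 1 s.
- lane_minus (a point): The same point of the -y lane (dispenser x 92, y -65 mm). Tilting the lever to one lane raises the other lane's bar, whose part stays held; the bars return with the lever.
- jog_lever (a joint): Jog lever on the spine between the lanes (pivot at dispenser x 150, y 0, z 95 mm), tilting to either lane. Angle in rad: 0 upright, positive tilted towards the dispenser's +y lane, negative towards its -y lane, stops at +0.5 and -0.5. Sprung to centre, 1.2 N m per rad (about 6 N at the ball at full tilt); springs back by itself when let go.
- lever_top (a point): Centre of the lever's black ball, 32 mm across, 112 mm above the pivot (207 mm above the bench when upright); the stem below it is 12 mm thick, with a rubber boot round its lowest 20 mm.
- spool: Loose white flanged spool, lying in one of the two lanes (either one) behind its stop bar. 66 mm long, two end flanges 50 mm across and 10 mm thick, waist 22 mm across. Origin at its centre, its axis along its own y. 0.05 to 0.12 kg. Rolls.
- roller: Loose plain white roller without flanges, 66 mm long, 50 mm across, lying in the other lane. Origin at its centre, axis along its own y. Stays there.
- comb_a: Loose white ribbed moulded comb, 62 mm (its y) by 38 mm (its x) by 24 mm high, lying in the trough beyond the +y lane, on the side nearer the robot. Origin at the centre of its underside. About 50 g.
- comb_b: As comb_a, lying beside it on the side nearer the lanes.
- scraper: Loose scraper standing upright on the bench beyond the trough's open end. Grey blade block 124 mm long (its x), 28 mm thick (its y), 45 mm high; on its middle an upright wooden handle 44 mm (x) by 22 mm (y), from 45 to 120 mm height. Origin at the centre of its underside. About 0.2 kg. Fits across the trough with 8 mm to spare at each end.
- bottle: Bystander: white bottle 60 mm across, 170 mm high. Origin at the centre of its underside.
- jar: Bystander: jar with a lid, 64 mm across, 80 mm high. Origin at the centre of its underside.
Things that resemble listed ones, but are neither listed nor needed, are in the scene too. There is more than one size of the scraper; the one meant has the size given above.

How it is judged:
By the outcome, as a careful person would: the job done as asked, in the order asked, and still so for the second after the job is handed in, with the robot touching nothing.
It also fails if it takes over 61 s, if anything falls off the work surface, if the arm or the gripper's body presses on something with over 40 N, if the wrist force passes 120 N, or if a joint passes its speed limit or range.

## Working session

There is one attempt and no reset: what is moved stays moved. The work goes in short steps, Python scripts to look and compute and a tool call to move; the robot and the scene stay as the last step left them, time stands still between calls to the robot, and variables do not carry over. Pictures are saved under pics/ and viewed, and the job is handed in when it is done.

Besides the shell and the picture viewer there is one more tool, called after "Request:" by a JSON object that holds its "method" and its "body", one argument or row to a line. apply_moves: Moves the arm, as the interface text tells. Its arguments: {"type":"object","properties":{"steps":{"type":"array"},"squeeze":{"type":"number"}},"required":["steps"]}

```bash
mkdir -p pics; cat > h.py <<'E'
import numpy as np, cv2
from station import manip
from scipy.spatial.transform import Rotation as R
def save(f,n): cv2.imwrite(f'pics/{n}.png', f['color'][:,:,::-1])
def P(f):
    if 'rvec' in f: return cv2.Rodrigues(np.array(f['rvec'],float))[0], np.array(f['tvec'],float).reshape(3)
    s=f['state']; T=np.eye(4); T[:3,:3]=R.from_rotvec(s['eef_rot']).as_matrix(); T[:3,3]=s['position']
    C=np.linalg.inv(T@np.array(f['tool_from_camera'])); return C[:3,:3],C[:3,3]
def proj(f,p):
    r,t=P(f); c=np.atleast_2d(p)@r.T+t
    return np.c_[f['fx']*c[:,0]/c[:,2]+f['cx'], f['fy']*c[:,1]/c[:,2]+f['cy']]
def unproj(f,uv,z):
    r,t=P(f); d=r.T@np.array([(uv[0]-f['cx'])/f['fx'],(uv[1]-f['cy'])/f['fy'],1]); o=-r.T@t
    return o+d*(z-o[2])/d[2]
def grab(n):
    s=manip.observe(); f=manip.grab_frame(n); f['state']=s; return f
E
python3 - <<'E'
from h import *
s=manip.observe(); print(s)
for n in ['scene','top']:
    f=grab(n); save(f,n+'0'); r,t=P(f); print(n,f['fx'],f['cx'],f['cy'],-r.T@t)
    for k in ['dispenser','bay_mouth','lane_plus','lane_minus','lever_top','spool','roller','comb_a','scraper','bottle','jar']:
        print(k,[(np.round(d['location'],3).tolist(),round(d['confidence'],2),proj(f,d['location'])[0].astype(int).tolist()) for d in manip.landmark_of(f,k)[:4]])
E
```

```text
{'clock': 0.0, 'joint_positions': array([ 1.11250069e+00,  4.94199080e-01,  1.34616812e+00, -2.66838081e-05,
        1.30249369e+00, -9.54825921e-02]), 'dq': array([ 0.00020344,  0.00106878, -0.00125234,  0.00115098,  0.00109334,
       -0.00067109]), 'joint_efforts': array([ 6.06282963e-03, -8.82155442e+01, -3.83883905e+01,  3.37867041e-04,
        9.90428205e-03, -4.21207517e-05]), 'position': array([0.22164233, 0.58397405, 0.23067784]), 'eef_rot': array([-5.66715624e-01, -3.08972674e+00,  1.92710219e-03]), 'ft_force': array([-0.02462117,  0.62024965,  0.1657025 ]), 'torque': array([ 0.0006531 , -0.02152855, -0.0086903 ]), 'width': 0.08556923083665952}
scene 458.40198191532755 319.8119752110059 237.3974459763826 [ 0.80614911 -0.35253829  0.97093775]
dispenser []
bay_mouth [([0.505, -0.235, 0.002], 0.61, [242, 381])]
lane_plus [([0.598, -0.052, 0.015], 0.89, [330, 337])]
lane_minus [([0.598, -0.181, 0.011], 0.91, [293, 386])]
lever_top [([0.658, -0.11, 0.211], 0.54, [339, 342])]
spool [([0.613, -0.047, 0.042], 0.78, [337, 335]), ([0.701, 0.169, 0.002], 0.46, [421, 292])]
roller [([0
[... 560 characters left out ...]
0.83, [487, 229])]
lane_plus [([0.6, -0.049, 0.014], 0.84, [388, 183]), ([0.6, -0.18, 0.009], 0.57, [455, 182])]
lane_minus [([0.602, -0.178, 0.01], 0.97, [454, 181]), ([0.507, -0.237, 0.003], 0.32, [487, 229])]
lever_top [([0.658, -0.114, 0.207], 0.66, [439, 122])]
spool [([0.609, -0.053, 0.042], 0.6, [392, 176])]
roller [([0.616, -0.179, 0.045], 0.75, [458, 170])]
comb_a [([0.532, 0.055, 0.005], 0.92, [336, 219]), ([0.47, 0.052, 0.001], 0.62, [339, 251]), ([0.704, 0.173, -0.004], 0.51, [277, 138])]
scraper [([0.262, 0.323, -0.003], 0.95, [203, 361]), ([0.458, 0.331, 0.003], 0.66, [198, 261])]
bottle [([0.704, 0.172, -0.002], 0.88, [277, 138])]
jar [([0.654, 0.34, 0.003], 0.73, [194, 164])]
```

View pics/scene0.png

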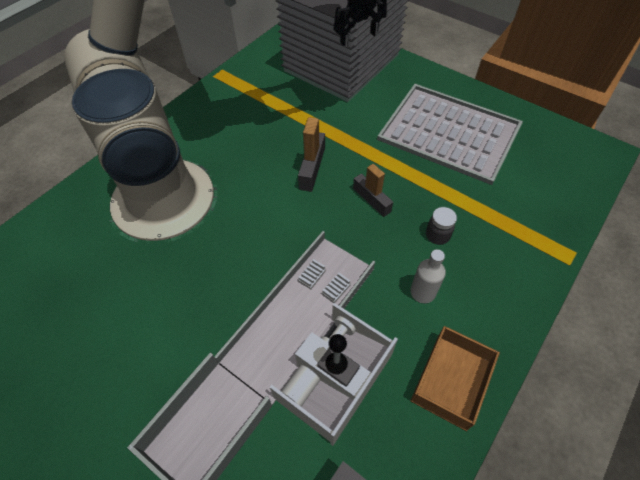

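View pics/top0.png

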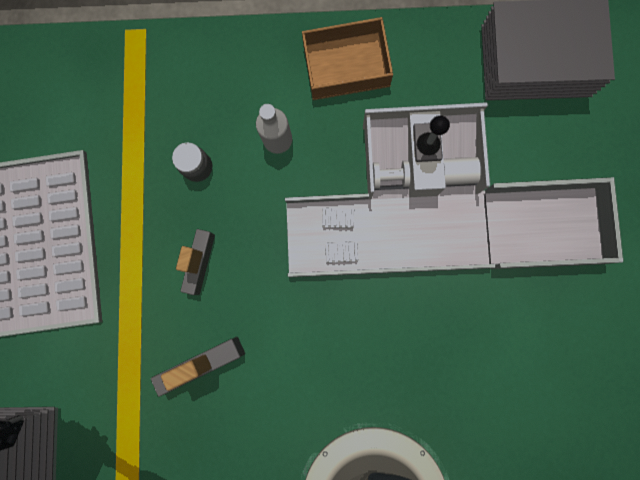

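```bash
python3 - <<'E'
from h import *
f=grab('top'); g=grab('scene')
a=cv2.resize(f['color'][90:290,270:630],None,fx=2.2,fy=2.2,interpolation=cv2.INTER_CUBIC)
cv2.imwrite('pics/t1.png',a[:,:,::-1])
b=cv2.resize(f['color'][220:400,140:260],None,fx=3.3,fy=3.3,interpolation=cv2.INTER_CUBIC)
c=cv2.resize(g['color'][110:220,290:400],None,fx=5.4,fy=5.4,interpolation=cv2.INTER_CUBIC)[:594]
cv2.imwrite('pics/t2.png',b[:,:,::-1]); cv2.imwrite('pics/t3.png',c[:,:,::-1])
E
```

```text
(no output)
```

View pics/t1.png

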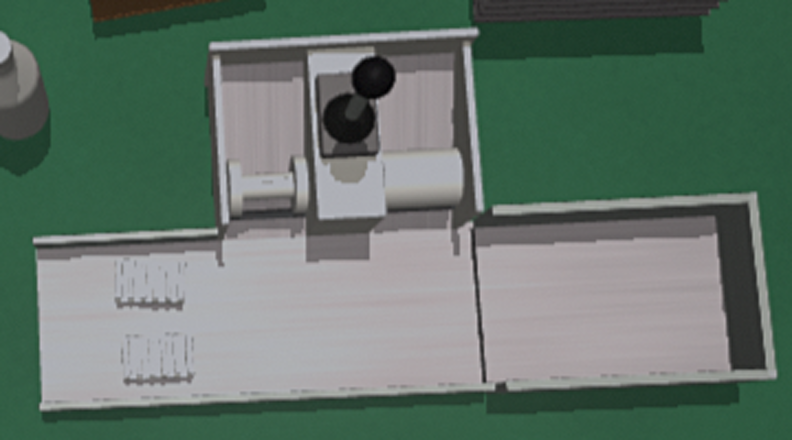

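View pics/t2.png

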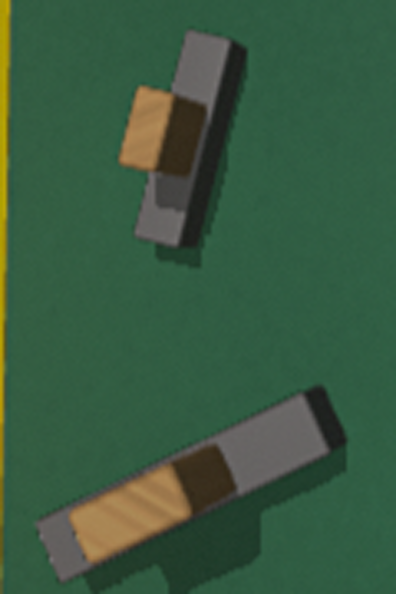

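View pics/t3.png

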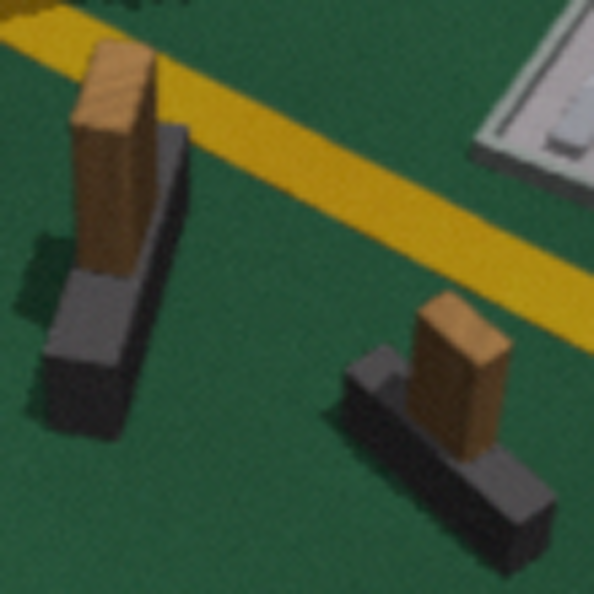

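```bash
python3 - <<'E'
from h import *
f=grab('top')
for nm,pts,z in [('A',[(38,522),(62,580),(332,453),(307,390)],.045),('Ahandle',[(70,512),(90,562),(192,512),(172,463)],.12),('B',[(190,30),(232,42),(180,247),(135,235)],.045),('B35',[(190,30),(232,42),(180,247),(135,235)],.035),('Bhandle',[(140,86),(173,96),(155,171),(120,160)],.12)]:
    q=np.array([unproj(f,(u/3.3+140,v/3.3+220),z)[:2] for u,v in pts])
    e=np.diff(np.r_[q,q[:1]],axis=0); L=np.hypot(*e.T)
    k=np.argmax(L); print(nm,q.mean(0).round(4),(L*1000).round(0),'long dir',np.degrees(np.arctan2(e[k,1],e[k,0])))
# dispenser fit
from scipy.optimize import least_squares
# t1 px -> image ; model pts (local)
M=[((35,240),(None)),]
w=lambda u,v:(u/2.2+270,v/2.2+90)
obs=[((475,229),(70,-120,4)),((484,384),(-70,-120,4)) ,((716,214),(70,-333,4)),((374,77),(150,0,207)),((265,185),(115,65,37))]
def res(p):
    c,s=np.cos(p[2]),np.sin(p[2]); r=[]
    for (u,v),m in obs[:4]:
        X=np.array([c*m[0]-s*m[1],s*m[0]+c*m[1],m[2]])/1000+[p[0],p[1],0]
        r+=list(proj(f,X)[0]-w(u,v))
    return r
o=least_squares(res,[.505,-.119,0]); print(o.x,np.degrees(o.x[2]),np.round(o.fun,1))
c,s=np.cos(o.x[2]),np.sin(o.x[2])
for n,m in dict(lever=(150,0,207),spool=(115,65,37),endplus=(0,271,0),bay=(0,-120,4),bayend=(0,-333,4),lp=(92,65,0),lm=(92,-65,0),c1=(-70,271,36),c2=(70,271,36),ba=(70,-333,64),bb=(-70,-333,64)).items():
    X=np.array([c*m[0]-s*m[1],s*m[0]+c*m[1],m[2]])/1000+[o.x[0],o.x[1],0]; p=proj(f,X)[0]; print(n,X.round(4),((p-[270,90])*2.2).round())
E
```

```text
A [0.257  0.3247] [ 35. 167.  38. 169.] long dir 114.74026112133737
Ahandle [0.2534 0.3335] [28. 59. 27. 59.] long dir 114.26089996271249
B [0.4537 0.3258] [ 26. 121.  27. 122.] long dir -14.938290888803248
B35 [0.4544 0.3284] [ 26. 122.  27. 123.] long dir -14.938290888803213
Bhandle [0.4542 0.3264] [19. 41. 20. 41.] long dir 166.61291109612353
[ 0.50446162 -0.11838022  0.02291354] 1.3128494048998132 [-0.9 -0.6  0.9  0.1 -0.2  0.5  0.2  0. ]
lever [ 0.6544 -0.1149  0.207 ] [374.  77.]
spool [ 0.6179 -0.0508  0.037 ] [266. 181.]
endplus [0.4983 0.1525 0.    ] [ 40. 327.]
bay [ 0.5072 -0.2383  0.004 ] [479. 305.]
bayend [ 0.5121 -0.4513  0.004 ] [724. 293.]
lp [ 0.5949 -0.0513  0.    ] [263. 215.]
lm [ 0.5979 -0.1813  0.    ] [408. 208.]
c1 [0.4283 0.1509 0.036 ] [ 40. 403.]
c2 [0.5682 0.1542 0.036 ] [ 34. 244.]
ba [ 0.5821 -0.4497  0.064 ] [750. 201.]
bb [ 0.4421 -0.4529  0.064 ] [768. 368.]
```

```bash
cat >> h.py <<'E'
def down(yaw): # tool y axis (jaws) along world angle yaw (rad), z down
    y=np.array([np.cos(yaw),np.sin(yaw),0]); z=np.array([0,0,-1.]); x=np.cross(y,z); return np.c_[x,y,z]
def rel(pos,Rt,s=None):
    s=s or manip.observe(); R0=R.from_rotvec(s['eef_rot']).as_matrix()
    return np.r_[R.from_matrix(R0.T@Rt).as_rotvec().round(4), (R0.T@(np.array(pos)-s['position'])*1000).round(1)]
DO=np.array([.50446,-.11838]); DY=.0229
def D(x,y,z): # dispenser mm -> world m
    c,s=np.cos(DY),np.sin(DY); return np.array([c*x-s*y,s*x+c*y,z])/1000+[*DO,0]
E
python3 - <<'E'
from h import *
s=manip.observe(); print(R.from_rotvec(s['eef_rot']).as_matrix().round(3))
f=grab('top');g=grab('scene')
pt=[(140,86),(173,96),(155,171),(120,160)]; pt=np.mean(pt,0)/3.3+[140,220]
ps=np.mean([(448,290),(512,345),(475,362),(415,310)],0)/5.4+[290,110]
def Pm(f):
    r,t=P(f); K=np.array([[f['fx'],0,f['cx']],[0,f['fy'],f['cy']],[0,0,1]]); return K@np.c_[r,t]
def tri(a,b,f=f,g=g):
    X=cv2.triangulatePoints(Pm(f),Pm(g),np.array(a,float).reshape(2,1),np.array(b,float).reshape(2,1)); return X[:3,0]/X[3,0]
print('handle top',tri(pt,ps))
print('ball', tri(np.array([374,77])/2.2+[270,90],(338.5,342.5)))
for yaw in (90,-90): print(yaw, rel(D(150,-55,270),down(np.radians(yaw)+DY)))
b=cv2.resize(g['color'][280:450,240:420],None,fx=3.3,fy=3.3,interpolation=cv2.INTER_CUBIC);cv2.imwrite('pics/t4.png',b[:,:,::-1])
E
```

```text
[[-0.935  0.355  0.   ]
 [ 0.355  0.935  0.   ]
 [-0.     0.    -1.   ]]
handle top [0.45513102 0.32757535 0.11907138]
ball [ 0.65512975 -0.11288511  0.20932075]
90 [-0.000e+00 -0.000e+00 -3.857e-01 -6.733e+02 -5.512e+02 -3.870e+01]
-90 [-0.0000e+00  1.0000e-04  2.7559e+00 -6.7330e+02 -5.5120e+02 -3.8700e+01]
```

View pics/t4.png

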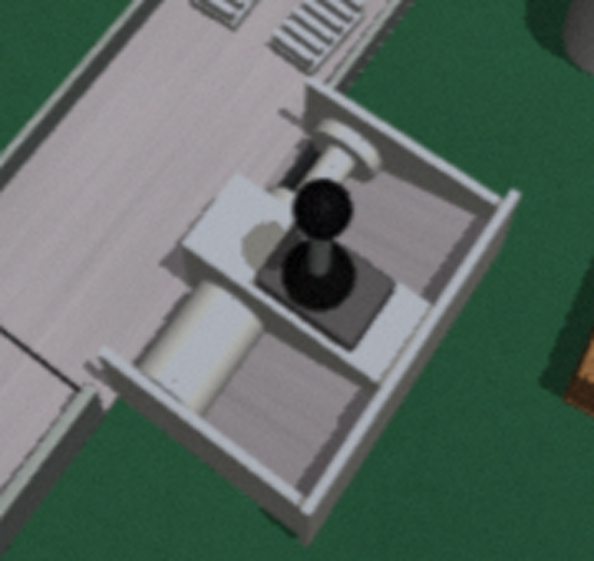

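Request:
{"method": "apply_moves", "body": {
  "steps": [
    [0, 0, -0.386, -673, -551, -39, 0],
    [0, 0, -0.386, -673, -551, -39, 0],
    [0, 0, -0.386, -673, -551, -39, 0],
    [0, 0, -0.386, -673, -551, -39, 0],
    [0, 0, -0.386, -673, -551, -39, 0],
    [0, 0, -0.386, -673, -551, -39, 0],
    [0, 0, -0.386, -673, -551, -39, 0],
    [0, 0, -0.386, -673, -551, -39, 0],
    [0, 0, -0.386, -673, -551, -39, 0],
    [0, 0, -0.386, -673, -551, -39, 0],
    [0, 0, -0.386, -673, -551, -39, 0],
    [0, 0, -0.386, -673, -551, -39, 0]
  ]
}}

```text
clock: 2.45
position: [0.4678, 0.156, 0.2537]
eef_rot: [-0.036, 3.141, 0.0]
ft_force: [1.2, 1.2, 0.2]
width: -0.0001
```

```bash
python3 - <<'E'
from h import *
s=manip.observe(); print(s['clock'],s['position'],s['joint_positions'].round(2),s['width']); print(rel(D(150,-55,270),down(np.pi/2+DY)))
E
```

```text
2.45 [0.4678371  0.1560497  0.25371692] [ 0.2   0.28  1.63  0.    1.23 -1.39] -8.669846263879163e-05
[ 1.000e-04  5.000e-04  3.000e-04 -1.802e+02 -3.302e+02 -1.620e+01]
```

Request:
{"method": "apply_moves", "body": {
  "steps": [
    [0, 0, 0, -180, -330, -16, 0],
    [0, 0, 0, -180, -330, -16, 0],
    [0, 0, 0, -180, -330, -16, 0],
    [0, 0, 0, -180, -330, -16, 0],
    [0, 0, 0, -180, -330, -16, 0],
    [0, 0, 0, -180, -330, -16, 0],
    [0, 0, 0, -180, -330, -16, 0],
    [0, 0, 0, -180, -330, -16, 0],
    [0, 0, 0, -180, -330, -16, 0],
    [0, 0, 0, -180, -330, -16, 0],
    [0, 0, 0, -180, -330, -16, 0],
    [0, 0, 0, -180, -330, -16, 0]
  ]
}}

```text
clock: 3.45
position: [0.6551, -0.1695, 0.2693]
eef_rot: [0.036, -3.141, -0.001]
ft_force: [0.7, 0.4, -0.1]
width: 0.0003
```

```bash
python3 - <<'E'
from h import *
s=manip.observe(); print(s['clock'],s['position'],s['joint_positions'].round(2),s['ft_force']); print(rel(D(150,-55,178),down(np.pi/2+DY)))
f=grab('wrist'); save(f,'w1'); f=grab('top'); save(f,'t5')
E
```

```text
3.45 [ 0.65508399 -0.16945198  0.26934163] [-0.34  0.54  1.15  0.    1.45 -1.94] [ 0.66328023  0.38643851 -0.1120704 ]
[ 7.00e-04 -2.00e-04 -2.00e-04 -6.00e-01 -6.00e-01  9.13e+01]
```

View pics/w1.png

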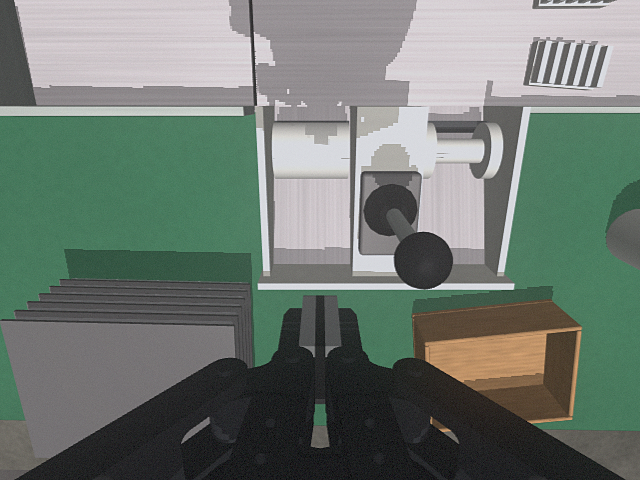

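View pics/t5.png

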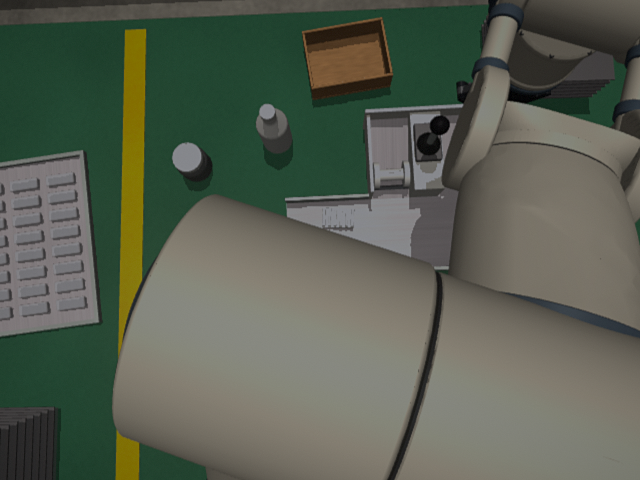

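Request:
{"method": "apply_moves", "body": {
  "steps": [
    [0, 0, 0, 0, 0, 40, 0],
    [0, 0, 0, 0, 0, 80, 0],
    [0, 0, 0, 0, 0, 91, 0],
    [0, 0, 0, 0, 0, 91, 0]
  ]
}}

```text
clock: 3.88
position: [0.6529, -0.1667, 0.1761]
eef_rot: [0.04, -3.136, -0.004]
ft_force: [-0.4, -0.5, 1.3]
width: -0.0
```

```bash
python3 - <<'E'
from h import *
s=manip.observe(); print(s['clock'],s['position'],s['ft_force'])
f=grab('wrist'); save(f,'w2'); print(proj(f,D(150,0,207)))
E
```

```text
3.8833 [ 0.65291935 -0.16668804  0.17613182] [-0.39367789 -0.49854823  1.29730388]
[[472.21954621 373.47101492]]
```

View pics/w2.png

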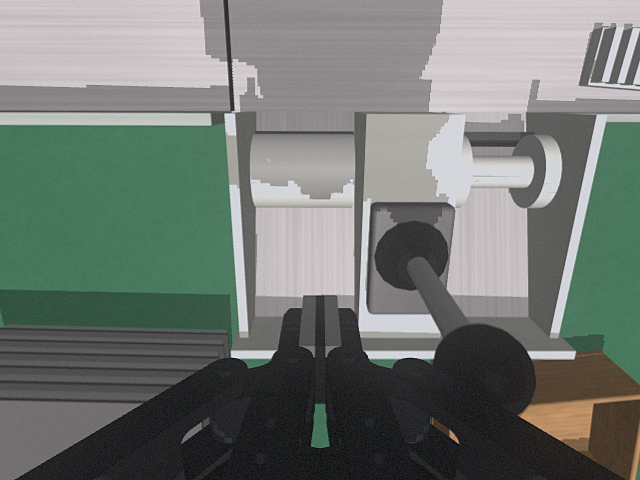

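Request:
{"method": "apply_moves", "body": {
  "steps": [
    [0, 0, 0, -2, 8, -6, 0],
    [0, 0, 0, -2, 18, -6, 0],
    [0, 0, 0, -2, 30, -6, 0],
    [0, 0, 0, -2, 42, -6, 0],
    [0, 0, 0, -2, 54, -6, 0],
    [0, 0, 0, -2, 62, -6, 0],
    [0, 0, 0, -2, 62, -6, 0]
  ]
}}

```text
clock: 4.52
position: [0.6548, -0.1034, 0.1851]
eef_rot: [0.042, -3.139, -0.002]
ft_force: [0.9, -2.2, 2.3]
width: 0.0001
```

```bash
python3 - <<'E'
from h import *
s=manip.observe(); print(s['clock'],s['position'],s['ft_force'],s['torque'])
f=grab('wrist'); save(f,'w3'); f=grab('scene'); save(f,'s3')
E
```

```text
4.5167 [ 0.65477126 -0.10340996  0.18505468] [ 0.9105763  -2.20411831  2.30803948] [-0.43840359 -0.03543154 -0.04080354]
```

View pics/w3.png

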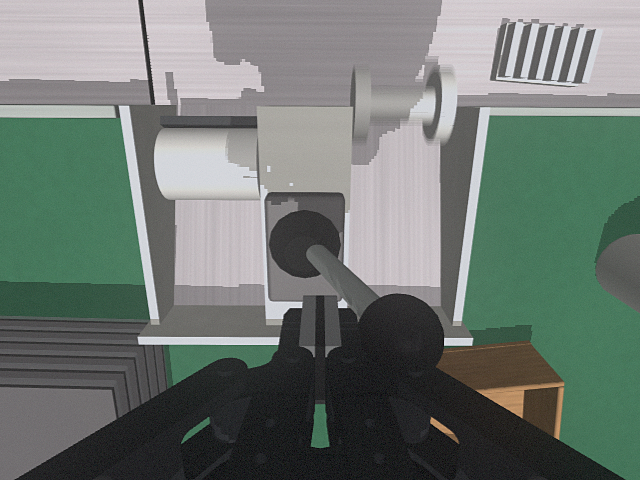

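View pics/s3.png

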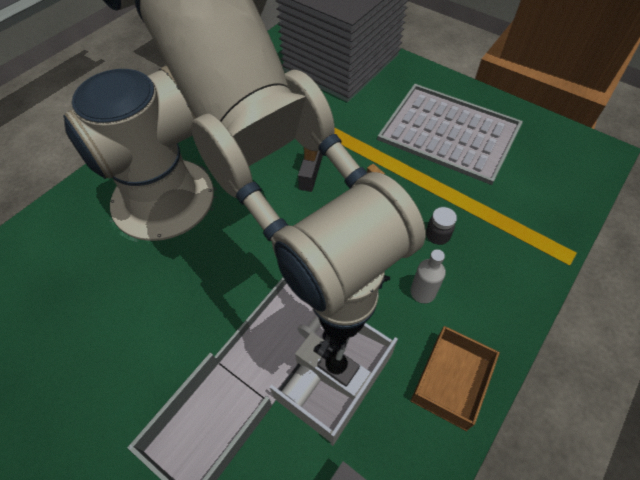

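Request:
{"method": "apply_moves", "body": {
  "steps": [
    [0, 0, 0, 0, 6, 0, 0],
    [0, 0, 0, 0, 10, 0, 0],
    [0, 0, 0, 0, 13, 0, 0],
    [0, 0, 0, 0, 14, 0, 0],
    [0, 0, 0, 0, 14, 0, 0]
  ]
}}

```text
clock: 5.03
position: [0.6542, -0.0918, 0.1846]
eef_rot: [0.04, -3.138, -0.001]
ft_force: [0.6, -5.1, -2.0]
width: 0.0001
```

```bash
python3 - <<'E'
from h import *
s=manip.observe(); print(s['clock'],s['position'],s['ft_force'],s['torque'])
f=grab('wrist'); save(f,'w4')
E
```

```text
5.0333 [ 0.65416488 -0.09180376  0.18456156] [ 0.56636007 -5.12438519 -1.95574631] [-1.05351742  0.00199592  0.05183632]
```

View pics/w4.png

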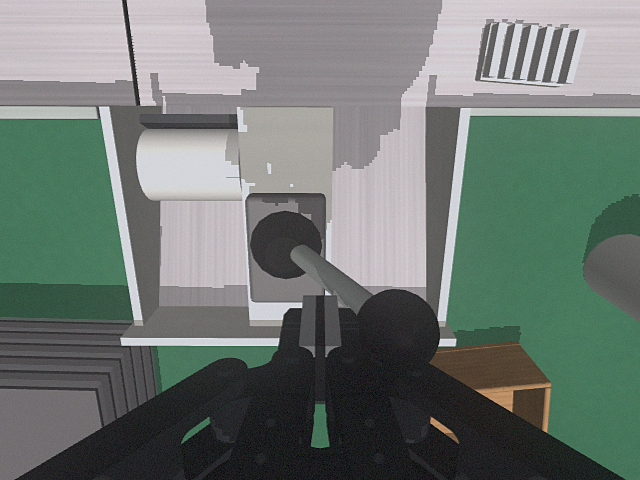

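Request:
{"method": "apply_moves", "body": {
  "steps": [
    [0, 0, 0, 0, 4, 0, 0],
    [0, 0, 0, 0, 6, 0, 0],
    [0, 0, 0, 0, 6, 0, 0]
  ]
}}

```text
clock: 5.33
position: [0.6538, -0.0873, 0.1841]
eef_rot: [0.038, -3.138, 0.002]
ft_force: [0.4, -9.4, -3.4]
width: -0.0
```

Request:
{"method": "apply_moves", "body": {
  "steps": [
    [0, 0, 0, 0, 3, 0, 0],
    [0, 0, 0, 0, 3, 0, 0],
    [0, 0, 0, 0, 3, 0, 0]
  ]
}}

```text
clock: 5.58
position: [0.6537, -0.0868, 0.1839]
eef_rot: [0.036, -3.138, 0.006]
ft_force: [0.4, -17.3, -1.7]
width: -0.0006
```

Request:
{"method": "apply_moves", "body": {
  "steps": [
    [0, 0, 0, 0, 2, 0, 0],
    [0, 0, 0, 0, 2, 0, 0],
    [0, 0, 0, 0, 2, 0, 0],
    [0, 0, 0, 0, 2, 0, 0],
    [0, 0, 0, 0, 2, 0, 0],
    [0, 0, 0, 0, 2, 0, 0],
    [0, 0, 0, 0, 2, 0, 0],
    [0, 0, 0, 0, 2, 0, 0]
  ]
}}

```text
clock: 6.25
position: [0.6537, -0.087, 0.1839]
eef_rot: [0.035, -3.138, 0.01]
ft_force: [-0.6, -13.7, -0.7]
width: 0.0001
```

```bash
python3 - <<'E'
from h import *
s=manip.observe(); print(s['clock'],s['position'],s['ft_force'])
f=grab('top'); save(f,'t6'); f=grab('scene'); save(f,'s6'); f=grab('wrist'); save(f,'w6')
E
```

```text
6.25 [ 0.65371928 -0.0870041   0.18391023] [ -0.58170116 -13.73621874  -0.69835692]
```

View pics/s6.png

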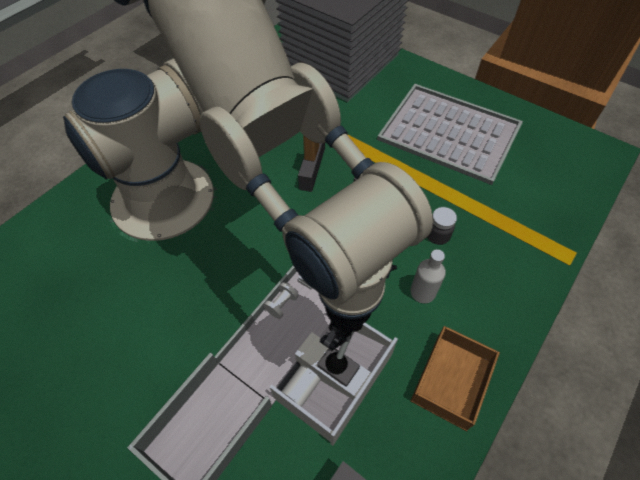

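View pics/t6.png

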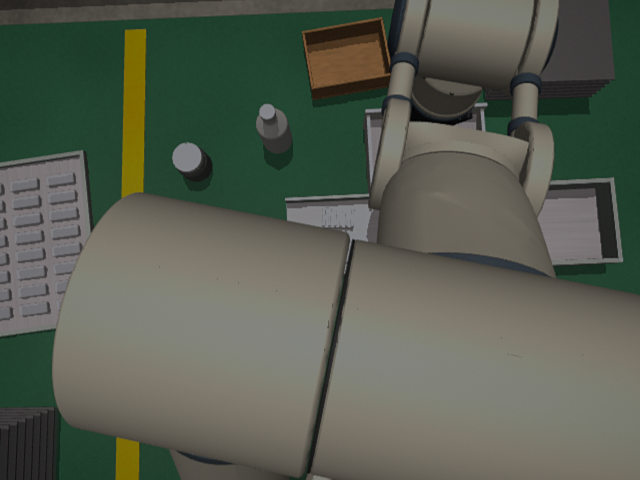

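View pics/w6.png

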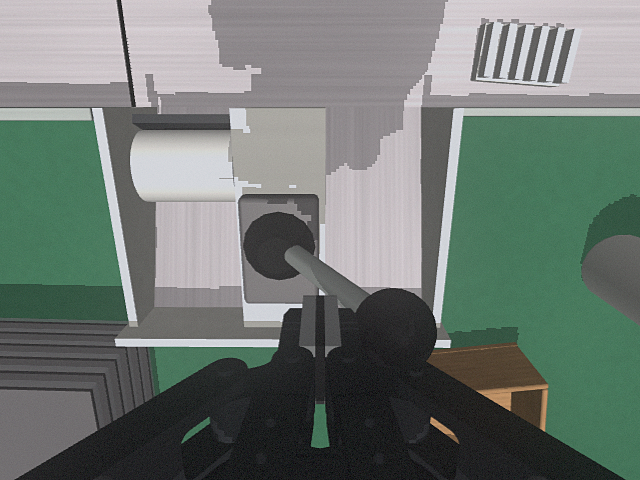

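Request:
{"method": "apply_moves", "body": {
  "steps": [
    [0, 0, 0, 0, -15, 0, 0],
    [0, 0, 0, 0, -30, 0, 0],
    [0, 0, 0, 0, -45, 0, 0],
    [0, 0, 0, 0, -60, 0, 0],
    [0, 0, 0, 0, -80, 0, 0],
    [0, 0, 0, 0, -84, 0, 0],
    [0, 0, 0, 0, -84, -30, 0],
    [0, 0, 0, 0, -84, -70, 0],
    [0, 0, 0, 0, -84, -100, 0],
    [0, 0, 0, 0, -84, -110, 0],
    [0, 0, 0, 0, -84, -110, 0]
  ]
}}

```text
clock: 7.32
position: [0.6571, -0.1711, 0.2978]
eef_rot: [-0.034, 3.14, -0.012]
ft_force: [0.6, 0.2, -0.2]
width: 0.0001
```

```bash
python3 - <<'E'
from h import *
s=manip.observe(); print(s['clock'],s['position'],s['ft_force'])
print(rel([.4545,.20,.30],down(np.pi/2-np.radians(14.5))))
f=grab('wrist'); save(f,'w7')
E
```

```text
7.3167 [ 0.65712697 -0.17110437  0.29781896] [ 0.64066497  0.22129878 -0.18770684]
[-7.500e-03  2.200e-03  2.748e-01  1.945e+02  3.754e+02 -5.300e+00]
```

View pics/w7.png

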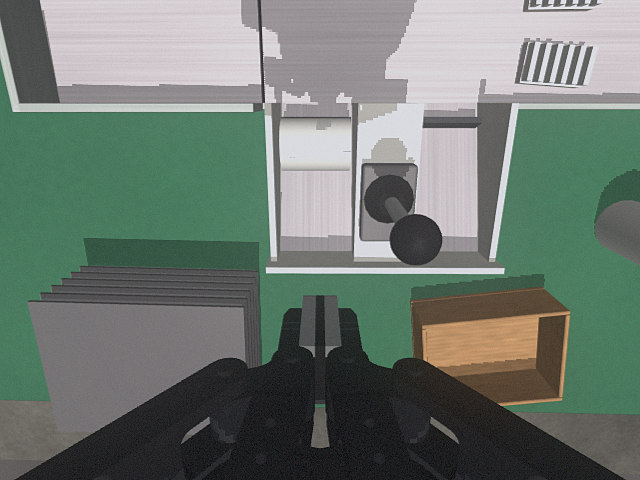

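Request:
{"method": "apply_moves", "body": {
  "steps": [
    [0, 0, 0.275, 150, 480, -5, 85],
    [0, 0, 0.275, 150, 480, -5, 85],
    [0, 0, 0.275, 150, 480, -5, 85],
    [0, 0, 0.275, 150, 480, -5, 85],
    [0, 0, 0.275, 150, 480, -5, 85],
    [0, 0, 0.275, 150, 480, -5, 85],
    [0, 0, 0.275, 150, 480, -5, 85],
    [0, 0, 0.275, 150, 480, -5, 85],
    [0, 0, 0.275, 150, 480, -5, 85],
    [0, 0, 0.275, 150, 480, -5, 85],
    [0, 0, 0.275, 150, 480, -5, 85],
    [0, 0, 0.275, 150, 480, -5, 85]
  ]
}}

```text
clock: 8.37
position: [0.4954, 0.3042, 0.296]
eef_rot: [-0.396, -3.113, 0.013]
ft_force: [1.0, 0.5, 0.0]
width: 0.0851
```

```bash
python3 - <<'E'
from h import *
s=manip.observe(); print(s['clock'],s['position'],s['joint_positions'].round(2),s['width'])
f=grab('wrist'); save(f,'w8'); g=grab('scene'); save(g,'s8')
print(rel([.4545,.326,.26],down(np.pi/2-np.radians(14.5))))
for k in ['spool','comb_a','roller','scraper']:
    for F in(f,g): print(k,[(np.round(d['location'],3).tolist(),round(d['confidence'],2)) for d in manip.landmark_of(F,k)[:3]])
E
```

```text
8.3667 [0.49535653 0.30423604 0.29595675] [ 0.45  0.38  1.36 -0.01  1.41 -0.87] 0.08512651843784716
[-7.30e-03 -2.90e-03  4.70e-03  4.29e+01  8.60e+00  3.58e+01]
spool [([0.455, 0.328, -0.001], 0.62)]
spool [([0.459, -0.051, 0.031], 0.96)]
comb_a [([0.541, 0.056, 0.003], 0.91), ([0.47, 0.048, 0.002], 0.72)]
comb_a [([0.47, 0.048, 0.002], 0.95), ([0.533, 0.057, 0.001], 0.87)]
roller []
roller [([0.616, -0.174, 0.043], 0.61)]
scraper [([0.455, 0.329, 0.001], 0.84)]
scraper [([0.453, 0.329, 0.002], 0.83), ([0.254, 0.327, -0.002], 0.66)]
```

View pics/w8.png

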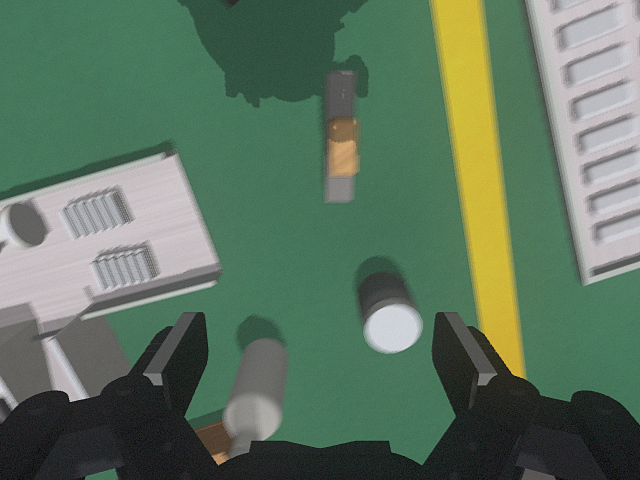

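View pics/s8.png

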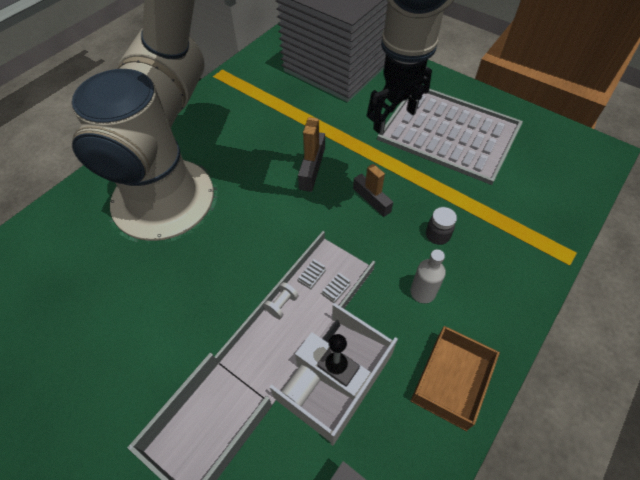

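```bash
python3 - <<'E'
from h import *
f=grab('wrist'); f=grab('wrist'); save(f,'w9'); print(f['state']['position'],f['state']['dq'].round(3),f['fx'])
c=cv2.resize(f['color'][40:240,260:420],None,fx=3,fy=3,interpolation=cv2.INTER_CUBIC);cv2.imwrite('pics/w9c.png',c[:,:,::-1])
E
```

```text
[0.49731747 0.30201259 0.29739851] [ 0.005 -0.003 -0.001  0.001 -0.     0.001] 397.2752596805277
```

View pics/w9c.png

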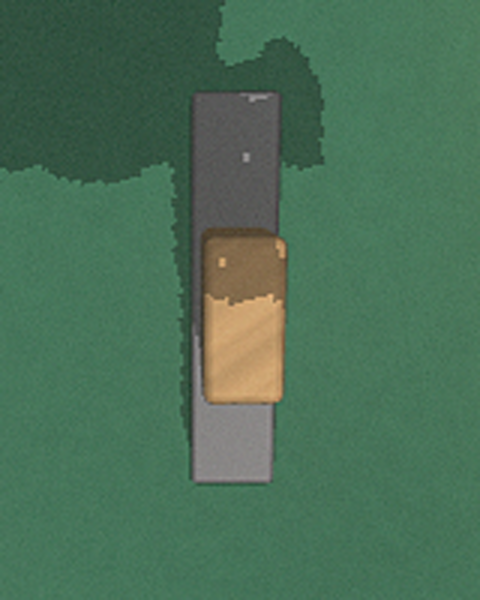

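```bash
python3 - <<'E'
from h import *
f=grab('wrist')
for nm,pts,z in [('blade',[(192,92),(281,92),(271,482),(192,482)],.045),('handle',[(206,237),(287,237),(283,403),(203,403)],.12)]:
    q=np.array([unproj(f,(u/3+260,v/3+40),z)[:2] for u,v in pts])
    e=np.diff(np.r_[q,q[:1]],axis=0); L=np.hypot(*e.T); print(nm,q.mean(0).round(4),(L*1000).round(1),[np.degrees(np.arctan2(*x[::-1])).round(1) for x in e])
for z in (.17,.066): print(rel([.4545,.327,z],down(np.pi/2-np.radians(14.5))))
E
```

```text
blade [0.4529 0.3301] [ 27.3 122.7  26.8 122.7] [np.float64(75.5), np.float64(-14.5), np.float64(-104.4), np.float64(165.7)]
handle [0.4529 0.3302] [20.9 42.9 21.5 43. ] [np.float64(75.5), np.float64(-14.3), np.float64(-104.4), np.float64(164.8)]
[-6.900e-03  1.000e-04 -1.000e-03  4.750e+01  1.400e+01  1.274e+02]
[-6.900e-03  1.000e-04 -1.000e-03  4.750e+01  1.470e+01  2.314e+02]
```

Request:
{"method": "apply_moves", "body": {
  "steps": [
    [-0.007, 0, 0, 20, 7, 40, 85],
    [-0.007, 0, 0, 48.5, 15.5, 80, 85],
    [-0.007, 0, 0, 48.5, 15.5, 110, 85],
    [-0.007, 0, 0, 48.5, 15.5, 127, 85],
    [-0.007, 0, 0, 48.5, 15.5, 127, 85]
  ]
}}

```text
clock: 9.43
position: [0.4517, 0.3276, 0.1669]
eef_rot: [-0.397, -3.111, 0.006]
ft_force: [-0.6, 0.0, -0.2]
width: 0.0851
```

```bash
python3 - <<'E'
from h import *
f=grab('wrist'); f=grab('wrist'); save(f,'w10'); print(f['state']['position'],f['state']['dq'].round(3))
print(rel([.4535,.3285,.066],down(np.pi/2-np.radians(14.5))))
E
```

```text
[0.4532273  0.3281624  0.16928828] [-0.008 -0.041 -0.061  0.004  0.035 -0.002]
[-1.000e-04  0.000e+00 -1.300e-03  8.000e-01 -3.000e-01  1.049e+02]
```

View pics/w10.png

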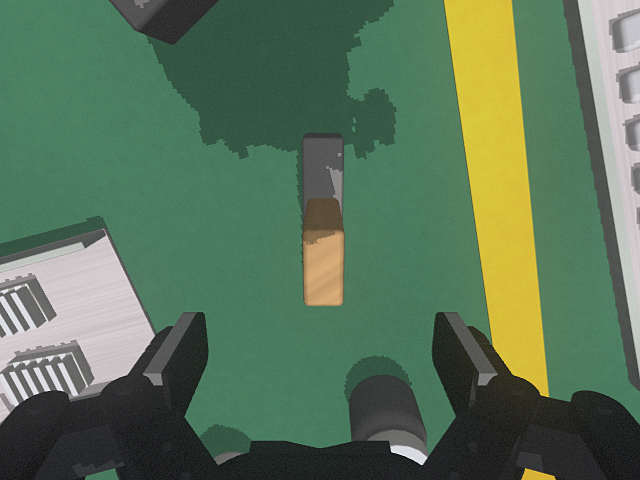

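Request:
{"method": "apply_moves", "body": {
  "steps": [
    [0, 0, 0, 0, 0, 35, 85],
    [0, 0, 0, 0, 0, 70, 85],
    [0, 0, 0, 0, 0, 95, 85],
    [0, 0, 0, 0, 0, 103, 85],
    [0, 0, 0, 0, 0, 103, 85],
    [0, 0, 0, 0, 0, 103, 10],
    [0, 0, 0, 0, 0, 103, 10],
    [0, 0, 0, 0, 0, 103, 10],
    [0, 0, 0, 0, 0, 103, 10],
    [0, 0, 0, 0, 0, 103, 10],
    [0, 0, 0, 0, 0, 103, 10],
    [0, 0, 0, 0, 0, 103, 10]
  ],
  "squeeze": 70
}}

```text
clock: 10.53
position: [0.4549, 0.329, 0.0688]
eef_rot: [0.398, 3.115, 0.002]
ft_force: [-0.7, 0.9, 10.9]
width: 0.0212
```

Request:
{"method": "apply_moves", "body": {
  "steps": [
    [0, 0, 0, 0, 0, 0, 10],
    [0, 0, 0, 0, 0, 0, 10],
    [0, 0, 0, 0, 0, 0, 10],
    [0, 0, 0, 0, 0, 0, 10]
  ]
}}

```text
clock: 10.87
position: [0.4548, 0.329, 0.0688]
eef_rot: [0.398, 3.115, 0.001]
ft_force: [-0.1, 0.7, 1.6]
width: 0.0216
```

```bash
python3 - <<'E'
from h import *
f=grab('wrist'); save(f,'w11'); print(f['state'])
E
```

```text
{'clock': 10.8667, 'joint_positions': array([ 5.19876400e-01,  6.13624684e-01,  1.66912924e+00,  6.50903373e-05,
        8.57362912e-01, -7.96721788e-01]), 'dq': array([-1.81947186e-03,  7.86168274e-05, -3.92780558e-04,  2.53918783e-03,
        9.72349875e-04,  5.83815934e-04]), 'joint_efforts': array([-1.71444383e-01, -8.39821672e+01, -2.42719299e+01, -3.12671112e-02,
       -2.37002308e-01,  5.16403816e-03]), 'position': array([0.45479179, 0.32901384, 0.06882852]), 'eef_rot': array([3.98140073e-01, 3.11510445e+00, 1.45854853e-03]), 'ft_force': array([-0.10085128,  0.72861201,  1.60590056]), 'torque': array([-0.06600335,  0.08067048, -0.00172971]), 'width': 0.02162848458412881}
```

View pics/w11.png

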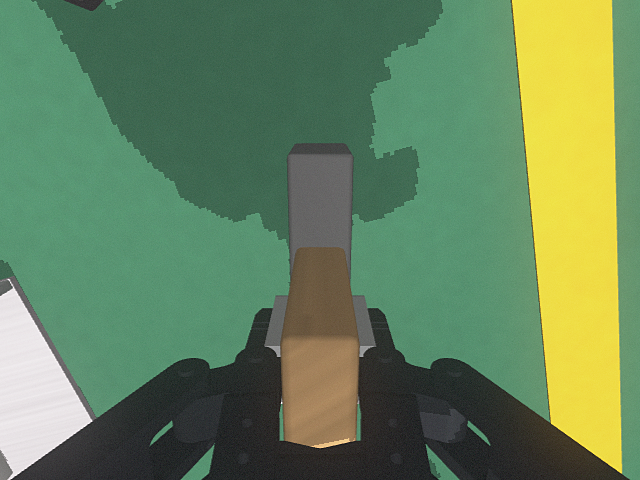

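```bash
python3 - <<'E'
from h import *
print(rel([*D(0,245,0)[:2],.134],down(np.pi/2+DY)))
E
```

```text
[ 9.000e-04  1.100e-03 -2.772e-01 -9.360e+01 -1.848e+02 -6.530e+01]
```

Request:
{"method": "apply_moves", "body": {
  "steps": [
    [0, 0, 0, 0, 0, -25, 10],
    [0, 0, 0, 0, 0, -65, 10],
    [0, 0, -0.06, -15, -30, -65, 10],
    [0, 0, -0.15, -40, -75, -65, 10],
    [0, 0, -0.23, -70, -120, -65, 10],
    [0, 0, -0.277, -85, -160, -65, 10],
    [0, 0, -0.277, -93.5, -180, -65, 10],
    [0, 0, -0.277, -93.5, -185, -65, 10],
    [0, 0, -0.277, -93.5, -185, -65, 10],
    [0, 0, -0.277, -93.5, -185, -65, 10]
  ]
}}

```text
clock: 11.75
position: [0.4986, 0.126, 0.1337]
eef_rot: [-0.033, 3.14, 0.001]
ft_force: [-0.6, 1.3, -2.7]
width: 0.0211
```

```bash
python3 - <<'E'
from h import *
f=grab('wrist'); f=grab('wrist'); save(f,'w12'); s=f['state']; print(s['clock'],s['position'],s['ft_force'],s['torque'],s['width'])
print(rel([*D(0,245,0)[:2],.134],down(np.pi/2+DY)))
f=grab('scene'); save(f,'s12'); f=grab('top'); save(f,'t12')
E
```

```text
11.8 [0.49856848 0.1267127  0.13367753] [-0.12755932 -0.06451427 -0.74157886] [-0.00707451 -0.00558569  0.01783122] 0.021367777845383133
[ 9.0e-04  1.2e-03  4.0e-04 -3.0e-01 -6.0e-01 -3.0e-01]
```

View pics/w12.png

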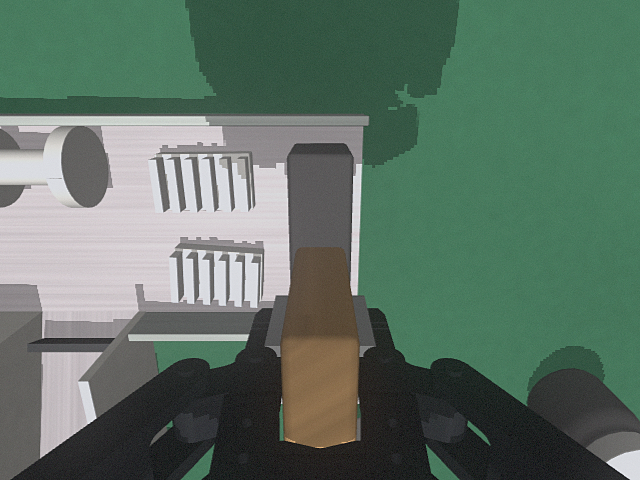

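View pics/s12.png

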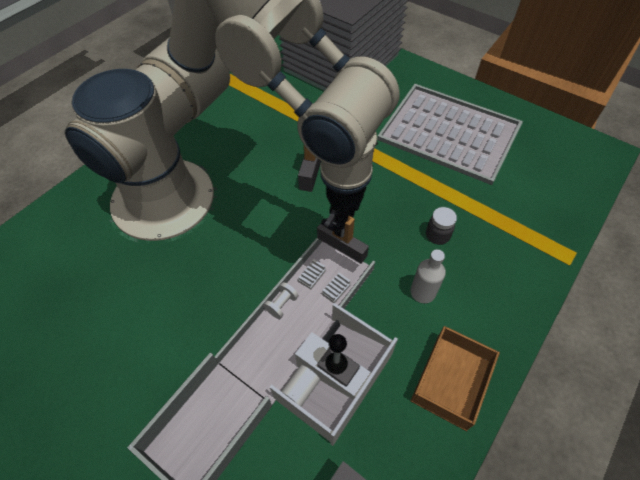

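View pics/t12.png

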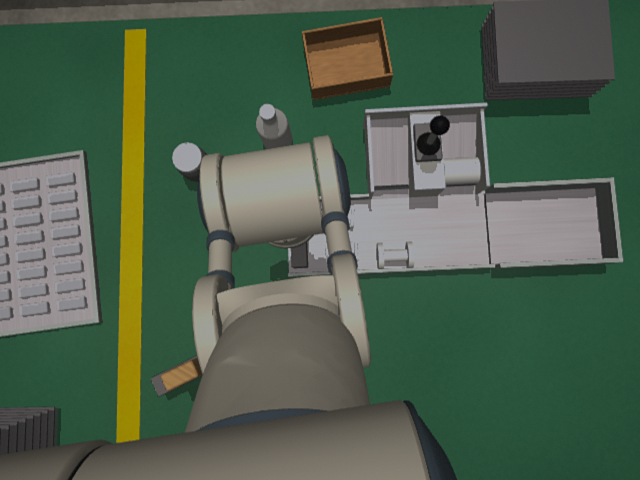

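```bash
python3 - <<'E'
from h import *
f=grab('wrist')
c,s=np.cos(DY),np.sin(DY)
def L(uv,z):
    d=(unproj(f,uv,z)[:2]-DO)*1000; return (c*d[0]+s*d[1]).round(1),(-s*d[0]+c*d[1]).round(1)
print('fence end outer',L((368,118),.036),'inner fence',L((368,125),.036),'comb',L((254,195),.028),L((263,280),.028),'blade near',L((288,154),.110),L((352,154),.110))
print('far fence inner/outer', L((200,318),.036),L((200,337),.036), 'wrist proj of ends', proj(f,[D(-70,271,36),D(70,200,36)]))
print(L((150,125),.036),L((300,125),.036))
E
```

```text
fence end outer (np.float64(-75.3), np.float64(274.3)) inner fence (np.float64(-71.4), np.float64(274.4)) comb (np.float64(-27.7), np.float64(204.5)) (np.float64(31.7), np.float64(207.7)) blade near (np.float64(-63.8), np.float64(233.0)) (np.float64(-63.9), np.float64(259.5))
far fence inner/outer (np.float64(56.7), np.float64(164.4)) (np.float64(71.8), np.float64(163.0)) wrist proj of ends [[362.02399436 127.50141513]
 [252.85389336 334.89048476]]
(np.float64(-71.1), np.float64(147.2)) (np.float64(-71.3), np.float64(234.7))
```

Request:
{"method": "apply_moves", "body": {
  "steps": [
    [0, 0, 0, 0, 0, 25, 10],
    [0, 0, 0, 0, 0, 45, 10],
    [0, 0, 0, 0, 0, 55, 10],
    [0, 0, 0, 0, 0, 59, 10],
    [0, 0, 0, 0, 0, 59, 10],
    [0, 0, 0, 0, 0, 59, 10]
  ]
}}

```text
clock: 12.5
position: [0.4989, 0.1277, 0.0752]
eef_rot: [-0.038, 3.14, 0.001]
ft_force: [-0.1, -0.0, -2.6]
width: 0.0212
```

```bash
python3 - <<'E'
from h import *
f=grab('wrist'); f=grab('wrist'); save(f,'w13'); s=f['state']; print(s['clock'],s['position'],s['ft_force'],s['torque'],s['width'])
for y in (100,-30,-140): print(rel([*D(0,y,0)[:2],.0748],down(np.pi/2+DY)))
E
```

```text
12.55 [0.49909988 0.12762088 0.07545794] [ 0.21524283 -0.07424706 -2.18569233] [ 0.06135381  0.01880729 -0.01174148] 0.02128965482087043
[ 1.00e-03  2.60e-03  1.40e-03  5.00e-01 -1.46e+02  6.00e-01]
[ 1.00e-03  2.60e-03  1.40e-03  7.00e-01 -2.76e+02  5.00e-01]
[ 1.00e-03  2.60e-03  1.40e-03  9.00e-01 -3.86e+02  4.00e-01]
```

View pics/w13.png

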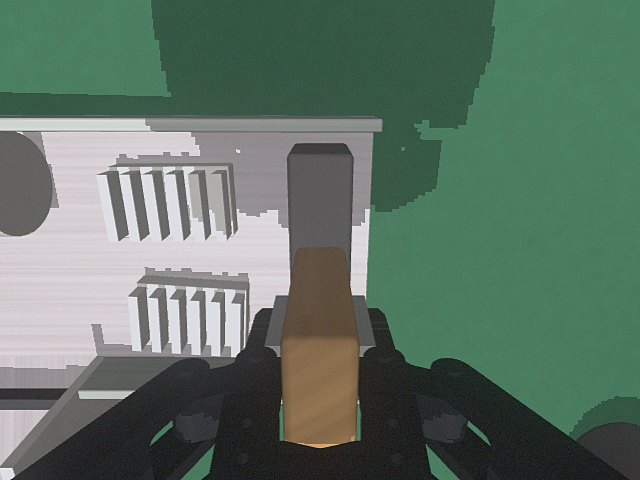

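Request:
{"method": "apply_moves", "body": {
  "steps": [
    [0, 0, 0, 0, -5, 0.5, 10],
    [0, 0, 0, 0, -13, 0.5, 10],
    [0, 0, 0, 0, -21, 0.5, 10],
    [0, 0, 0, 0, -29, 0.5, 10],
    [0, 0, 0, 0, -37, 0.5, 10],
    [0, 0, 0, 0, -45, 0.5, 10],
    [0, 0, 0, 0, -53, 0.5, 10],
    [0, 0, 0, 0, -61, 0.5, 10],
    [0, 0, 0, 0, -69, 0.5, 10],
    [0, 0, 0, 0, -77, 0.5, 10],
    [0, 0, 0, 0, -85, 0.5, 10],
    [0, 0, 0, 0, -90, 0.5, 10]
  ]
}}

```text
clock: 13.6
position: [0.5014, 0.0366, 0.0749]
eef_rot: [-0.038, 3.139, 0.002]
ft_force: [-0.1, 1.4, -1.9]
width: 0.0215
```

```bash
python3 - <<'E'
from h import *
f=grab('wrist'); save(f,'w14'); s=f['state']; print(s['clock'],s['position'],s['ft_force'],s['torque'],s['width'])
for y in (100,-30,-140): print(rel([*D(0,y,0)[:2],.0748],down(np.pi/2+DY)))
f=grab('scene'); save(f,'s14')
E
```

```text
13.6 [0.50139112 0.03662067 0.07494492] [-0.09066281  1.39678643 -1.85506734] [ 0.27759886  0.06332073 -0.01688384] 0.021496013409083352
[ 7.00e-04  2.60e-03  9.00e-04  6.00e-01 -5.46e+01  1.00e-01]
[ 7.000e-04  2.600e-03  9.000e-04  7.000e-01 -1.846e+02  0.000e+00]
[ 7.000e-04  2.600e-03  9.000e-04  8.000e-01 -2.946e+02 -1.000e-01]
```

View pics/w14.png

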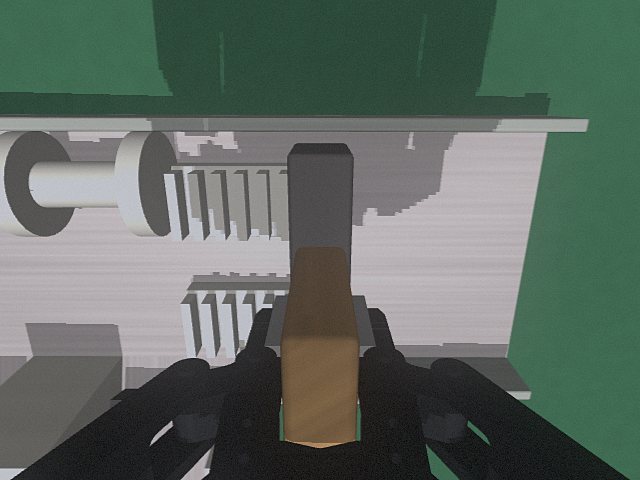

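View pics/s14.png

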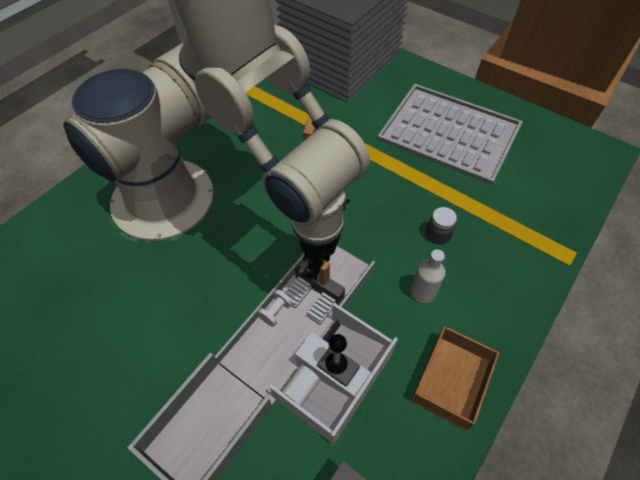

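Request:
{"method": "apply_moves", "body": {
  "steps": [
    [0, 0, 0, 0.5, -6, 0, 10],
    [0, 0, 0, 0.5, -14, 0, 10],
    [0, 0, 0, 0.5, -22, 0, 10],
    [0, 0, 0, 0.5, -30, 0, 10],
    [0, 0, 0, 0.5, -38, 0, 10],
    [0, 0, 0, 0.5, -46, 0, 10],
    [0, 0, 0, 0.5, -54, 0, 10],
    [0, 0, 0, 0.5, -62, 0, 10],
    [0, 0, 0, 0.5, -70, 0, 10],
    [0, 0, 0, 0.5, -78, 0, 10],
    [0, 0, 0, 0.5, -86, 0, 10],
    [0, 0, 0, 0.5, -92, 0, 10]
  ]
}}

```text
clock: 14.7
position: [0.5031, -0.0562, 0.0749]
eef_rot: [-0.037, 3.139, 0.001]
ft_force: [0.1, 1.5, -1.0]
width: 0.0214
```

```bash
python3 - <<'E'
from h import *
f=grab('wrist'); save(f,'w15'); s=f['state']; print(s['clock'],s['position'],s['ft_force'],s['torque'],s['width'])
for y in (-30,-140): print(rel([*D(0,y,0)[:2],.0748],down(np.pi/2+DY)))
f=grab('scene'); save(f,'s15')
E
```

```text
14.7 [ 0.50309884 -0.05619911  0.07486545] [ 0.09844278  1.47663544 -0.96050903] [0.27583096 0.05658911 0.00045791] 0.021436532567639464
[ 4.00e-04  2.90e-03  2.00e-04  3.00e-01 -9.15e+01  0.00e+00]
[ 4.000e-04  2.900e-03  2.000e-04  3.000e-01 -2.015e+02 -0.000e+00]
```

View pics/w15.png

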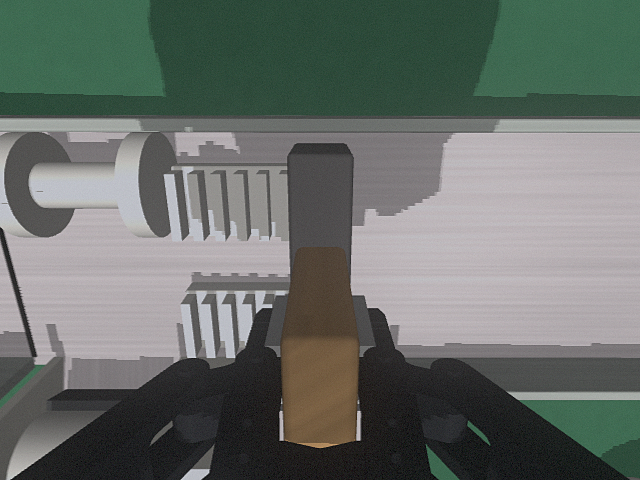

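View pics/s15.png

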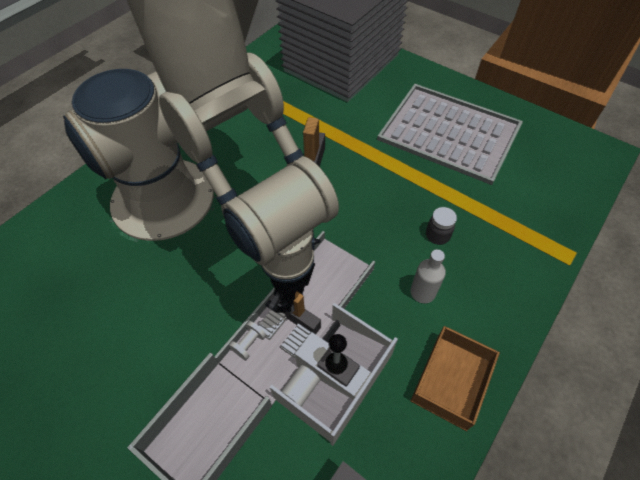

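Request:
{"method": "apply_moves", "body": {
  "steps": [
    [0, 0, 0, 0.3, -6, 0, 10],
    [0, 0, 0, 0.3, -14, 0, 10],
    [0, 0, 0, 0.3, -22, 0, 10],
    [0, 0, 0, 0.3, -30, 0, 10],
    [0, 0, 0, 0.3, -38, 0, 10],
    [0, 0, 0, 0.3, -46, 0, 10],
    [0, 0, 0, 0.3, -54, 0, 10],
    [0, 0, 0, 0.3, -62, 0, 10],
    [0, 0, 0, 0.3, -70, 0, 10],
    [0, 0, 0, 0.3, -78, 0, 10],
    [0, 0, 0, 0.3, -86, 0, 10],
    [0, 0, 0, 0.3, -92, 0, 10]
  ]
}}

```text
clock: 15.8
position: [0.5051, -0.1492, 0.0748]
eef_rot: [-0.035, 3.139, 0.001]
ft_force: [0.3, 0.5, -1.4]
width: 0.0213
```

```bash
python3 - <<'E'
from h import *
f=grab('wrist'); save(f,'w16'); s=f['state']; print(s['clock'],s['position'],s['ft_force'],s['torque'],s['width'])
for y in (-140,-152): print(rel([*D(0,y,0)[:2],.0748],down(np.pi/2+DY)))
f=grab('scene'); save(f,'s16')
E
```

```text
15.8 [ 0.50505232 -0.14921254  0.07480476] [ 0.27820226  0.50393752 -1.44676137] [ 0.32390389  0.03134868 -0.02067092] 0.021335304648553623
[ 0.000e+00  3.300e-03 -8.000e-04 -0.000e+00 -1.084e+02  0.000e+00]
[ 0.000e+00  3.300e-03 -8.000e-04 -0.000e+00 -1.204e+02  0.000e+00]
```

View pics/w16.png

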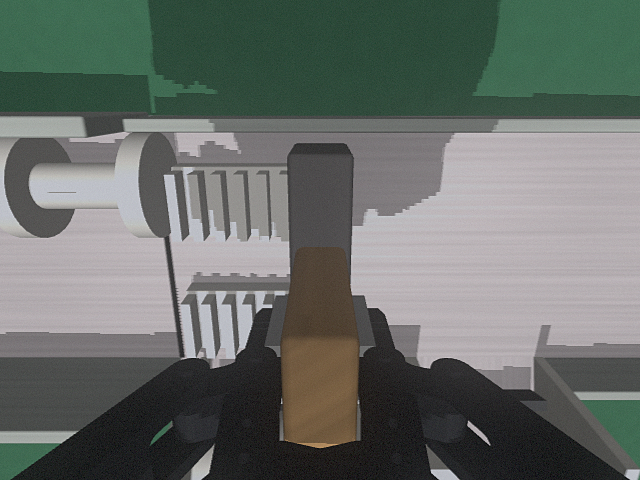

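View pics/s16.png

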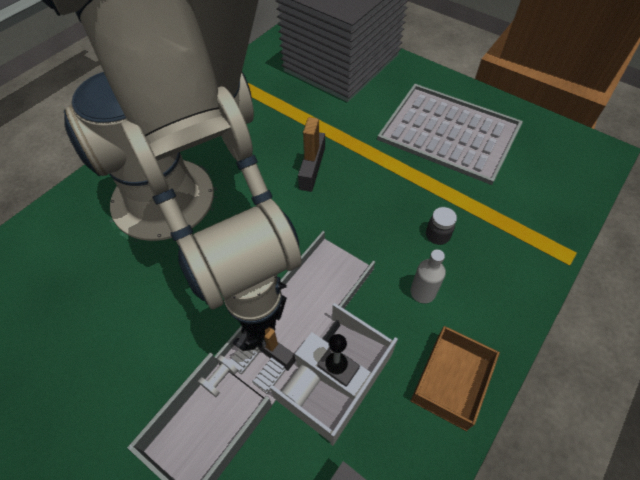

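Request:
{"method": "apply_moves", "body": {
  "steps": [
    [0, 0, 0, 0, -6, 0, 10],
    [0, 0, 0, 0, -14, 0, 10],
    [0, 0, 0, 0, -22, 0, 10],
    [0, 0, 0, 0, -30, 0, 10],
    [0, 0, 0, 0, -38, 0, 10],
    [0, 0, 0, 0, -46, 0, 10],
    [0, 0, 0, 0, -54, 0, 10],
    [0, 0, 0, 0, -62, 0, 10],
    [0, 0, 0, 0, -70, 0, 10],
    [0, 0, 0, 0, -76, 0, 10],
    [0, 0, 0, 0, -80, 0, 10],
    [0, 0, 0, 0, -80, 0, 10]
  ]
}}

```text
clock: 16.9
position: [0.5071, -0.2302, 0.0748]
eef_rot: [-0.033, 3.138, -0.0]
ft_force: [-0.1, -0.1, -2.5]
width: 0.0213
```

```bash
python3 - <<'E'
from h import *
f=grab('wrist'); save(f,'w17'); s=f['state']; print(s['clock'],s['position'],s['ft_force'],s['torque'],s['width'])
for y in (-152,-158): print(rel([*D(0,y,0)[:2],.0748],down(np.pi/2+DY)))
E
```

```text
16.9 [ 0.50707628 -0.2302173   0.07484469] [-0.13878331 -0.08382868 -2.54028605] [0.03637432 0.02810563 0.01738557] 0.021322292437624738
[ 0.00e+00  3.30e-03 -1.60e-03 -1.00e-01 -4.07e+01 -0.00e+00]
[ 0.00e+00  3.30e-03 -1.60e-03 -1.00e-01 -4.67e+01 -0.00e+00]
```

View pics/w17.png

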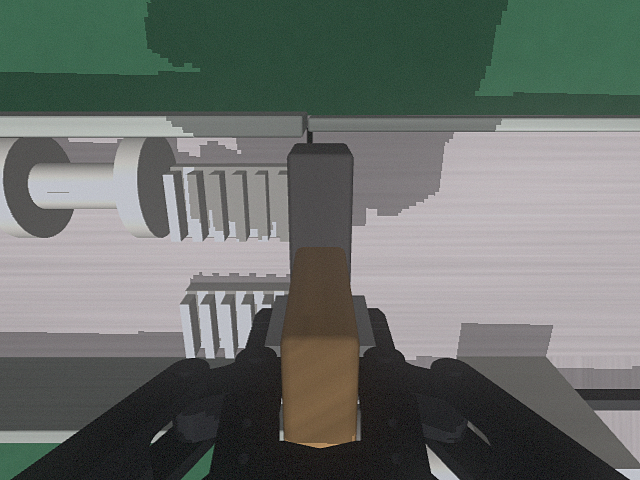

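Request:
{"method": "apply_moves", "body": {
  "steps": [
    [0, 0, 0, 0, -6, 0, 10],
    [0, 0, 0, 0, -14, 0, 10],
    [0, 0, 0, 0, -22, 0, 10],
    [0, 0, 0, 0, -30, 0, 10],
    [0, 0, 0, 0, -37, 0, 10],
    [0, 0, 0, 0, -42, 0, 10],
    [0, 0, 0, 0, -45, 0, 10],
    [0, 0, 0, 0, -47, 0, 10],
    [0, 0, 0, 0, -47, 0.7, 10],
    [0, 0, 0, 0, -47, 1.5, 10],
    [0, 0, 0, 0, -47, 1.8, 10],
    [0, 0, 0, 0, -47, 1.8, 10]
  ]
}}

```text
clock: 17.95
position: [0.508, -0.2765, 0.073]
eef_rot: [-0.034, 3.138, 0.0]
ft_force: [-0.4, -0.6, -1.7]
width: 0.0215
```

```bash
python3 - <<'E'
from h import *
f=grab('wrist'); save(f,'w18'); s=f['state']; print(s['clock'],s['position'],s['ft_force'],s['torque'],s['width'])
print(rel([*D(0,-158,0)[:2],.0728],down(np.pi/2+DY)))
f=grab('scene'); save(f,'s18')
E
```

```text
17.95 [ 0.50797959 -0.27645938  0.07295208] [-0.35865781 -0.62777541 -1.67510337] [-0.03516337  0.01775144 -0.00378528] 0.021490578972827384
[ 0.      0.0033 -0.0012 -0.1     0.1     0.2   ]
```

View pics/w18.png

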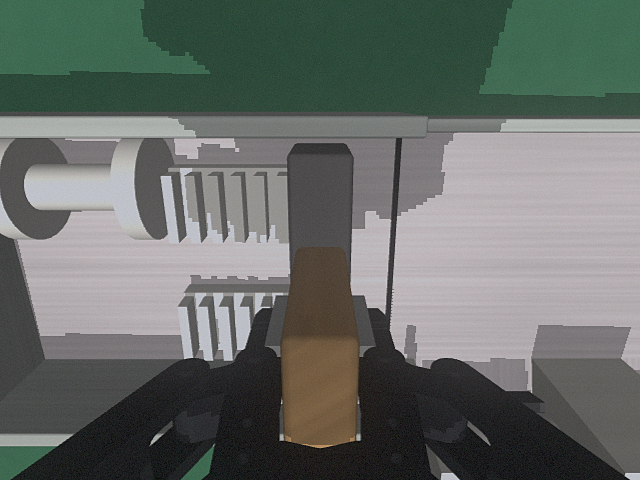

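View pics/s18.png

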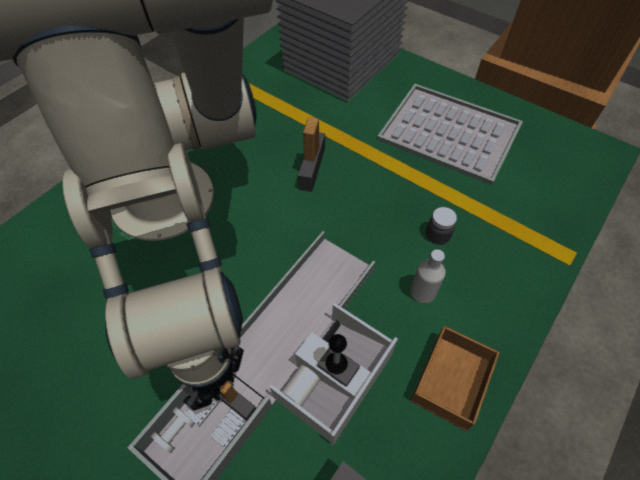

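Request:
{"method": "apply_moves", "body": {
  "steps": [
    [0, 0, 0, 0, 0, 0.5, 10],
    [0, 0, 0, 0, 0, 1, 10],
    [0, 0, 0, 0, 0, 1, 10]
  ]
}}

```text
clock: 18.3
position: [0.5082, -0.2765, 0.0728]
eef_rot: [-0.034, 3.137, -0.001]
ft_force: [-2.3, 1.7, 13.8]
width: 0.0214
```

Request:
{"method": "apply_moves", "body": {
  "steps": [
    [0, 0, 0, 0, 0, 0, 50],
    [0, 0, 0, 0, 0, 0, 50],
    [0, 0, 0, 0, 0, 0, 50],
    [0, 0, 0, 0, 0, 0, 50],
    [0, 0, 0, 0, 0, 0, 50],
    [0, 0, 0, 0, 0, -15, 50],
    [0, 0, 0, 0, 0, -40, 50],
    [0, 0, 0, 0, 0, -75, 50],
    [0, 0, 0, 0, 0, -110, 50],
    [0, 0, 0, 0, 0, -150, 50],
    [0, 0, 0, 0, 0, -190, 50],
    [0, 0, 0, 0, 0, -200, 50]
  ]
}}

```text
clock: 19.3
position: [0.5091, -0.2775, 0.279]
eef_rot: [-0.034, 3.131, -0.008]
ft_force: [0.4, 0.2, 0.8]
width: 0.05
```

```bash
python3 - <<'E'
from h import *
f=grab('wrist'); f=grab('wrist'); save(f,'w19'); s=f['state']; print(s['clock'],s['position'],s['ft_force'],s['width'])
g=grab('scene'); save(g,'s19')
E
```

```text
19.35 [ 0.50916099 -0.27757781  0.27836338] [-0.179518   -0.14139227  1.52829144] 0.04982817495072924
```

View pics/w19.png

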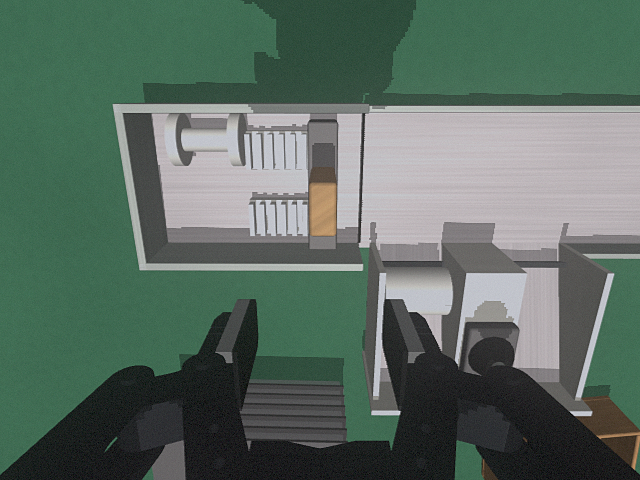

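View pics/s19.png

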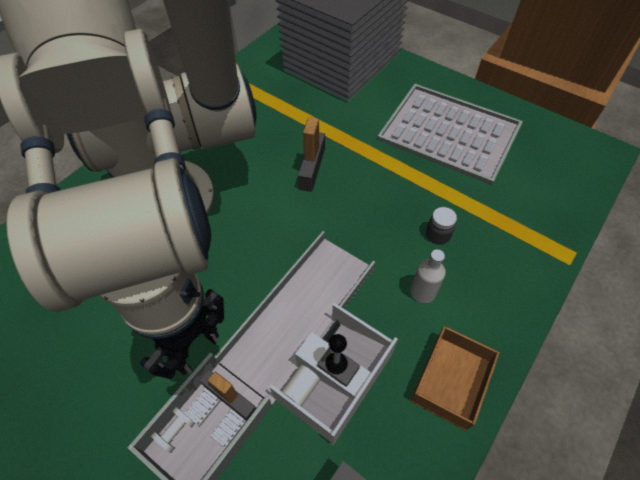

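Request:
{"method": "apply_moves", "body": {
  "steps": [
    [0, 0, 0, 0, 0, 0, 50],
    [0, 0, 0, 0, 0, 0, 50],
    [0, 0, 0, 0, 0, 0, 50],
    [0, 0, 0, 0, 0, 0, 50],
    [0, 0, 0, 0, 0, 0, 50],
    [0, 0, 0, 0, 0, 0, 50]
  ]
}}

```text
clock: 19.95
position: [0.5076, -0.2766, 0.2731]
eef_rot: [-0.034, 3.136, -0.002]
ft_force: [-0.8, 0.0, 0.1]
width: 0.0498
```

```bash
python3 - <<'E'
from h import *
f=grab('wrist'); g=grab('scene'); c,s=np.cos(DY),np.sin(DY)
for k in ['spool','comb_a','scraper','roller','bottle','jar','lever_top']:
  for F in (f,g):
    for d in manip.landmark_of(F,k)[:2]:
        p=np.array(d['location']); q=(p[:2]-DO)*1000; print(k,p.round(3),'local',(c*q[0]+s*q[1]).round(),(-s*q[0]+c*q[1]).round(),round(d['confidence'],2))
print(manip.finish_job())
E
```

```text
spool [ 0.466 -0.386  0.028] local -44.0 -267.0 0.9
spool [ 0.467 -0.387  0.028] local -43.0 -268.0 0.68
comb_a [ 0.552 -0.322  0.006] local 43.0 -204.0 0.79
comb_a [ 0.478 -0.323  0.004] local -31.0 -204.0 0.74
comb_a [ 0.475 -0.324  0.005] local -34.0 -205.0 0.91
comb_a [ 0.544 -0.321  0.001] local 34.0 -203.0 0.85
scraper [ 0.6   -0.182  0.008] local 94.0 -66.0 0.43
scraper [ 0.256  0.325 -0.   ] local -239.0 449.0 0.72
scraper [ 0.508 -0.278  0.006] local 0.0 -159.0 0.67
roller [ 0.616 -0.178  0.048] local 110.0 -63.0 0.95
roller [ 0.619 -0.178  0.044] local 113.0 -63.0 0.91
bottle [ 0.7    0.168 -0.   ] local 202.0 282.0 0.83
jar [0.649 0.339 0.001] local 155.0 454.0 0.71
jar [ 0.503 -0.113 -0.   ] local -2.0 5.0 0.3
lever_top [ 0.656 -0.11   0.209] local 151.0 5.0 0.6
lever_top [ 0.601 -0.05   0.018] local 98.0 66.0 0.34
the job is handed in; nothing more can be done
None
```

The job is done and handed in at about 20 s on the robot's clock. I pushed the lever to its +y stop (side force rose to about 17 N there) and held it until the spool was in the trough. The lever then sprang back to centre. I picked the 124 mm scraper, not the larger look-alike, and swept the spool and both combs into the bay. I left the scraper standing there and lifted the gripper clear.

**Last checks (dispenser frame):**

| Thing | Position | Limit or expected |
|---|---|---|
| Spool, centre | y about -267 mm | mouth at -120, end wall at -333 |
| Both combs, centre | y about -204 mm | as above |
| Scraper, upright | y about -159 mm | blade wholly past the mouth |
| Roller | its own lane, behind the bar | unmoved |
| Lever ball | 209 mm high | 207 mm when upright |
| Bottle and jar | within about 6 mm of first readings | unmoved |

**Disagreements:**
- The networks gave a few false hits: a "scraper" at the roller (confidence 0.43), a "jar" at the dispenser origin (0.30), and a second "lever_top" at the lane (0.34). They also reported the larger scraper (0.72). I dismissed all of these against the pictures.
- The lever ball reads about 5 mm towards +y. I take this as calibration offset, because an earlier wrist picture showed a similar offset before I pushed the lever.
- I set the scraper down with a brief 14 N of contact, which is well under the limits.

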